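# Clear shards off a kiln shelf

## Robot

A 6-joint arm with a two-finger parallel gripper is mounted at the origin on the work surface. World frame = base frame: x ahead of the robot, y to its left, z up, the work surface at z = 0. Lengths are in m, angles in degrees, forces in N, time in s.
With the tool pointing down it reaches from about 0.25 to 0.725 m from the base axis. Payload 9.7 kg.
Tool frame: the origin (TCP) lies on the centre line of the jaws, within the pads' length; the fingertips stand tip_extent ahead of it and the grasp point (between the pads) lies 3 mm ahead of it (tip_extent is the distance from the TCP to the fingertips, in m); z points along the fingers, y is the line along which they close (so a half turn about z gives the same grasp; the last joint's range is limited). The gripper opens to 85 mm and grips with 20 to 120 N. Pads are 22 mm wide; open, the fingers measure 114 mm over their backs; the gripper's body (76 mm by 85 mm) begins 54 mm behind the grasp point. The pads swing forward as they close: fully open they stand 13 mm farther back than shut.
Start: joints at [65.947, 4.979, 10.078, 95.1, 0, 90], TCP at [0.224, 0.502, 0.253] pointing down, gripper open.
Joint ranges: [-179.16, 179.16], [-48.56, 103.87], [-65.8, 70.77], [-126.05, 130.52], [-82.76, 87.17], [-180, 180]. Speed limits (degrees/s): [127.2, 127.2, 147.25, 180, 180, 180].

## Interface

Orientations are given as [roll, pitch, yaw] about the fixed x, y, z axes, in that order (R = Rz(yaw) Ry(pitch) Rx(roll)).
In Python, from workcell import * gives the robot as it stands.
- The arm moves only by the tool servo_tool, never from a script. Its argument "rows" is a list of rows, each an object with "offset": the shift along the tool's x, y, z as a fraction of full scale, a list of three; "yaw": the turn about the tool's z as a fraction of full scale; "claw": the closure, from 0 (fully open) to 1 (shut). A call has 1 to 12 rows; each row is the pose to reach, as a shift and turn from the pose commanded when the call began, along the tool's axes at that moment, turning the shorter way round; what a row does not reach only later rows make up. Full scale, the value 1, is 0.1 m for a shift and pi rad for a turn. A row lasts 1/8 s, in which the tool goes at most 62.5 mm and 10.7 degrees, less where a joint would pass 70% of its speed; a pose out of reach is approached as far as the arm can. A call with a number of a shift or a turn outside -1 to 1 is refused whole. A call with a gripper value outside its range is refused whole. The fingers move at their own pace and stop on an object; "squeeze" is the grip in N (left out, the last holds). Time passes only in rows, so rows that repeat a pose let the fingers close. It gives the time, the measured TCP pose, the force, the opening and the grip force at its end, in the units of the state.
- get_obs(): the state, without advancing time (a new reading comes with each control period).
- camera(name): name is "scene" or "side" or "wrist"; returns (picture, depth): 400x640x3 uint8, red, green, blue; 400x640 float32, m along the optical axis (not along the pixel's ray), 0 where there is no reading.
- camera_info(name): a dict with "fx", "fy", "cx", "cy" (pixels), "cam_to_world" (4x4, takes a point from camera to world coordinates); the wrist camera has in their place "hand_eye" (4x4, takes a point from camera to tool coordinates, whose origin is the TCP and whose axes are the flange's). Camera axes: x right, y up, looking along -z (the intrinsics and any distortion apply to the point x, -y, -z); pixel columns grow to the right and rows downward; lengths in m; the calibration is good to about 2 mm. The wrist camera is an equidistant fisheye: a pixel r from the principal point sees the ray r / f radians off the axis. A picture is of the moment at which its call begins: read the wrist's pose just before it. camera_info takes no time and is no camera call.
- job_done(): hands the job in; it is judged then, once.
The state is a dict: "time": time; "q": joint angles; "qd": joint speeds; "joint_efforts": joint torques, N m; "ee_pos": TCP position; "tcp_rot": TCP orientation; "wrist_force": force on the tool from outside, world axes, zero at the start; "torque": the same for the moment, N m; "opening": finger opening in m; "grasp_force": force on a finger pad.
Only numpy, scipy, OpenCV 4.12 (cv2) and the standard library are available. Lean on these libraries where they do the work, as an engineer would, in place of code of your own. Each camera call takes 0.05 s, during which the arm holds its last target. There are 200 camera calls.

## Task

Take the scraper block by its grip, lower it gently (never over 30 N) onto the raised kiln shelf until you feel it touch, then wipe all four broken shards off the shelf's edge into the grey tray. Move the shards only with the scraper, never with the fingers or arm; then stand the scraper back upright on its black rubber mat and let go, leaving the cup and the brush beside the shelf where they are.

Things in the scene. Friction and masses are not known exactly. Their poses are not given: they have to be found in the camera images.
- scraper: scraper block, 165 mm long (its x), 36 mm thick (y), 90 mm tall, about 0.25 kg. Pale wooden block (z 0 to 40 mm) with a blue rubber sole that gives up to 5 mm, 3 N per mm; on it a dark grip bar 100 mm long (x), 22 mm thick (y), z 40 to 90 mm: pinch it across y. Origin: centre of the unpressed sole, z up. Starts standing on the black mat.
- slab: white kiln shelf, 190 mm (its x) by 260 mm (its y), 20 mm thick, fixed on terracotta props 65 to 80 mm above the table, a height that varies by 15 mm. Origin: centre of its top surface, z up. The tray lies beyond its +y or its -y edge (varies), the mat beyond the other.
- tray: grey open scrap tray, fixed, 260 mm (its x) by 220 mm (its y), 40 mm high, walls and floor 4 mm; its near wall stands 15 mm in under the shelf's edge, so whatever slides off that edge drops into it. Origin: centre of its underside, z up.
- rest: black rubber mat for the scraper, fixed, 220 mm (its x) by 120 mm (its y), 6 mm thick. Origin: centre of its underside, z up; top at z 6 mm.
- shard1: terracotta shard with a blue glazed top, about 50 by 35 mm, 10 mm thick, about 20 g, lying flat and loose on the shelf, within 75 mm of its centre line in x and y. Origin: centre of its underside.
- shard2: terracotta shard with a blue glazed top, about 50 by 35 mm, 10 mm thick, about 20 g, lying flat and loose on the shelf, within 75 mm of its centre line in x and y. Origin: centre of its underside.
- shard3: terracotta shard with a blue glazed top, about 50 by 35 mm, 10 mm thick, about 20 g, lying flat and loose on the shelf, within 75 mm of its centre line in x and y. Origin: centre of its underside.
- shard4: terracotta shard with a blue glazed top, about 50 by 35 mm, 10 mm thick, about 20 g, lying flat and loose on the shelf, within 75 mm of its centre line in x and y. Origin: centre of its underside.
- cup: bystander: white cup, 72 mm wide, 60 mm high, standing beyond the shelf (+x side). Origin: centre of its foot.
- brush: bystander: brush, 170 mm long, lying on the robot's side of the shelf. Origin: centre of its underside.

How it is judged:
By the outcome, as a careful person would: the job done as asked, in the order asked, and still so for the second after the job is handed in, with the robot touching nothing.
It also fails if it takes over 61 s, if anything falls off the work surface, if the arm or the gripper's body presses on something with over 40 N, if the wrist force passes 120 N, or if a joint passes its speed limit or range.

## Working session

There is one attempt and no reset: what is moved stays moved. The work goes in short steps, Python scripts to look and compute and a tool call to move; the robot and the scene stay as the last step left them, time stands still between calls to the robot, and variables do not carry over. Pictures are saved under pics/ and viewed, at most 10 in all, crops included, and the job is handed in when it is done.

Besides the shell and the picture viewer there is one more tool, called after "Request:" as name(argument=value, ...), one argument or row to a line, values as JSON. servo_tool: Moves the arm, as the interface text tells. Its arguments: {"type":"object","properties":{"rows":{"type":"array"},"squeeze":{"type":"number"}},"required":["rows"]}

```bash
mkdir -p pics; ls; cat > h.py <<'E'
from workcell import *
import numpy as np, cv2
def snap(n,f):
    p,d=camera(n); cv2.imwrite('pics/'+f+'.png',p[:,:,::-1]); np.save('pics/'+f+'.npy',d); return p,d
def cloud(n,d):
    i=camera_info(n); v,u=np.mgrid[0:400,0:640]
    P=np.stack([(u-i['cx'])/i['fx']*d,-(v-i['cy'])/i['fy']*d,-d,np.ones_like(d)],-1)
    return (P@np.array(i['cam_to_world']).T)[...,:3]
E
python3 - <<'E'
from h import *
print({k:np.round(v,3) for k,v in get_obs().items()})
for n in('scene','side'):
    print({k:np.round(v,3) for k,v in camera_info(n).items() if k!='name'} if 1 else 0); snap(n,n+'0')
print(camera_info('wrist'))
E
```

```text
pics
{'time': np.float64(0.0), 'q': array([65.946,  5.009, 10.032, 95.099,  0.   , 90.001]), 'qd': array([ 0.083,  0.029,  0.002, -0.106,  0.008, -0.033]), 'joint_efforts': array([-0.0000e+00, -5.2038e+01,  4.6481e+01,  1.6000e-02, -0.0000e+00,
        0.0000e+00]), 'ee_pos': array([0.224, 0.502, 0.253]), 'tcp_rot': array([-179.924,   -0.   ,  155.945]), 'wrist_force': array([-0.661, -0.374, -0.034]), 'torque': array([0.055, 0.   , 0.005]), 'grasp_force': np.float64(0.0), 'opening': np.float64(0.086)}
{'fx': np.float64(479.08), 'fy': np.float64(479.08), 'cx': np.float64(327.03), 'cy': np.float64(192.508), 'cam_to_world': array([[-0.514, -0.659,  0.549,  1.061],
       [ 0.858, -0.385,  0.342,  0.345],
       [-0.014,  0.647,  0.763,  0.786],
       [ 0.   ,  0.   ,  0.   ,  1.   ]])}
{'fx': np.float64(519.062), 'fy': np.float64(519.062), 'cx': np.float64(315.975), 'cy': np.float64(195.424), 'cam_to_world': array([[-0.989,  0.099, -0.107,  0.47 ],
       [-0.145, -0.744,  0.652,  0.632],
       [-0.015,  0.661,  0.751,  0.824],
       [ 0.   ,  0.   ,  0.   ,  1.   ]])}
{'fx': 309.70691628693146, 'fy': 309.70691628693146, 'cx': 320.9966331825883, 'cy': 200.48278903411634, 'hand_eye': array([[ 2.43116142e-04,  9.63422263e-01,  2.67987845e-01,
         6.76535922e-02],
       [ 9.99999955e-01, -1.87235686e-04, -2.34074434e-04,
        -2.68572372e-04],
       [-1.75335632e-04,  2.67987890e-01, -9.63422265e-01,
        -1.20513318e-01],
       [ 0.00000000e+00,  0.00000000e+00,  0.00000000e+00,
         1.00000000e+00]])}
```

View pics/scene0.png

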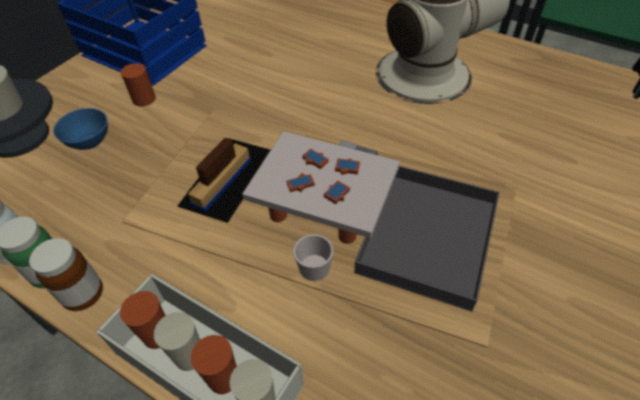

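View pics/side0.png

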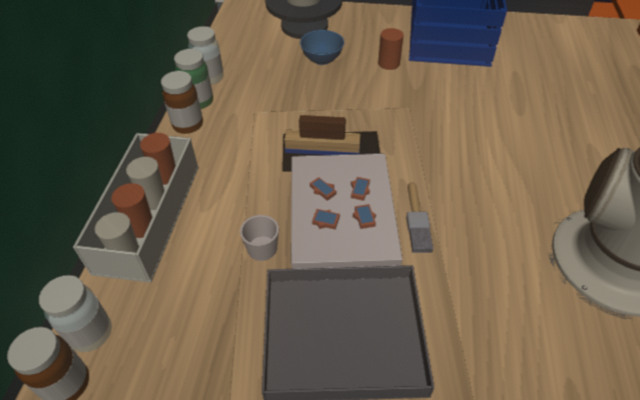

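The scene view shows the scraper on its mat (about 220,170), the shelf (about 320,180) with four shards at (315,158), (347,166), (300,183) and (337,191), the tray at (430,235) and the cup at (313,257). The side view confirms this, with the tray at +y, the mat at -y, and the brush on the robot's side at (418,220). Next I measure from depth.

```bash
python3 - <<'E'
from h import *
def rect(P,nm):
    r=cv2.minAreaRect((P[:,:2]*1000).astype(np.float32)); print(nm,len(P),'z',np.round(np.percentile(P[:,2],[5,50,95]),4),'c',np.round(r[0],1),'size',np.round(r[1],1),'ang',round(r[2],1))
for n in('scene','side'):
    im=cv2.imread(f'pics/{n}0.png').astype(int); d=np.load(f'pics/{n}0.npy'); P=cloud(n,d)
    b,g,r=im[...,0],im[...,1],im[...,2]; ok=d>0
    v,u=np.mgrid[0:400,0:640]
    x0,x1,y0,y1=(235,405,125,235) if n=='scene' else (285,405,150,268)
    box=(u>x0)&(u<x1)&(v>y0)&(v<y1)&ok
    z=P[...,2]
    zt=np.median(z[box&(z>.05)]); print(n,'slab z',zt)
    s=box&(abs(z-zt)<.008); s=cv2.erode(s.astype(np.uint8),np.ones((2,2)))>0
    rect(P[s],'slab')
    sh=box&(abs(z-zt)<.02)&(((b-r)>15)|((r-b)>40)); sh=cv2.morphologyEx(sh.astype(np.uint8),cv2.MORPH_OPEN,np.ones((3,3)))
    k,l,st,c=cv2.connectedComponentsWithStats(sh)
    for j in range(1,k):
        if st[j,4]>60: rect(P[l==j],'shard')
    x0,x1,y0,y1=(175,265,130,220) if n=='scene' else (280,385,108,170)
    box=(u>x0)&(u<x1)&(v>y0)&(v<y1)&ok
    gz=box&(z>.085)&(z<.11)&(r<110)&(abs(P[...,0])<.9); rect(P[gz],'grip')
    zz=P[gz][:,2]; rect(P[gz&(z>np.percentile(zz,90)-.006)],'griptop')
    w=box&(z>.038)&(z<.056)&(r-b>40)&(r>130); rect(P[w],'wood')
    m=box&(z<.015)&(r<45)&(b<45); rect(P[m],'mat')
    x0,x1,y0,y1=(355,500,165,305) if n=='scene' else (260,432,265,397)
    box=(u>x0)&(u<x1)&(v>y0)&(v<y1)&ok
    rect(P[box&(z>.033)&(z<.048)],'trayrim')
    # cup
    x0,x1,y0,y1=(290,336,232,282) if n=='scene' else (238,282,214,262)
    box=(u>x0)&(u<x1)&(v>y0)&(v<y1)&ok&(z>.05)&(z<.07); rect(P[box],'cup')
im=np.load('pics/side0.npy');P=cloud('side',im)
for q in((415,190),(408,215),(430,245),(420,245)): print(q,P[q[1],q[0]].round(3))
E
```

```text
scene slab z 0.0864000594807488
slab 8064 z [0.0839 0.0863 0.0884] c [526.8   5.5] size [191.3 257.4] ang 9.9
shard 177 z [0.0911 0.0964 0.0987] c [500.2 -30. ] size [26.7 44.6] ang 0.7
shard 123 z [0.0948 0.0968 0.0989] c [481.4  32.8] size [23.5 32.8] ang 21.2
shard 201 z [0.09   0.0961 0.0986] c [568.2 -19. ] size [29.9 44.4] ang 34.2
shard 140 z [0.0951 0.0969 0.0987] c [550.3  48.7] size [21.4 34.5] ang 82.4
grip 592 z [0.087  0.1008 0.1037] c [ 592.4 -145.2] size [ 99.5 157.7] ang 1.5
griptop 413 z [0.0984 0.1017 0.1039] c [ 594.2 -211.5] size [99.5 24.2] ang 3.7
wood 365 z [0.0502 0.0523 0.0544] c [ 594.3 -210.4] size [160.1  32.2] ang 3.3
mat 1466 z [0.0104 0.0128 0.0146] c [ 575.  -212.4] size [216.7 117.5] ang 9.8
trayrim 1621 z [0.0341 0.0433 0.0474] c [496.6 226.8] size [264.6 219.9] ang 9.6
cup 571 z [0.0513 0.0631 0.0678] c [671.4  71.2] size [71.5 70.3] ang 40.1
side slab z 0.08677009938007296
slab 9259 z [0.0842 0.0866 0.0889] c [524.3   5.2] size [187.3 260.5] ang 10.0
shard 171 z [0.0923 0.0968 0.099 ] c [562.1 -22.4] size [30.1 41.1] ang 78.2
shard 216 z [0.0912 0.0966 0.0991] c [498.2 -28.1] size [44.3 27. ] ang 88.4
shard 213 z [0.0922 0.097  0.0991] c [478.   35.8] size [24.7 44.3] ang 13.9
shard 269 z [0.0911 0.0967 0.0989] c [552.6  52.5] size [41.7 34.6] ang 5.7
grip 583 z [0.0862 0.1002 0.1043] c [ 591.6 -165.8] size [152.5 138.3] ang 22.8
griptop 354 z [0.0986 0.1023 0.1048] c [ 592.7 -210.9] size [98.1 27.7] ang 0.7
wood 382 z [0.0504 0.0526 0.0548] c [ 593.5 -211. ] size [162.1  36.1] ang 2.5
mat 35 z [0.011  0.0127 0.0146] c [ 489.8 -248.1] size [36.7 66.4] ang 6.5
trayrim 2428 z [0.0342 0.0439 0.0475] c [496.9 227.2] size [260.3 221.8] ang 9.7
cup 578 z [0.0513 0.0623 0.0683] c [671.2  71.6] size [68.6 72.8] ang 11.1
(415, 190) [ 0.384 -0.103  0.026]
(408, 215) [ 0.396 -0.034  0.026]
(430, 245) [0.353 0.033 0.025]
(420, 245) [0.372 0.036 0.026]
```

Request:
servo_tool(
  rows=[
    {"offset": [-0.5, -0.4, 0], "yaw": -0.05, "claw": 0},
    {"offset": [-1, -0.8, 0], "yaw": -0.05, "claw": 0},
    {"offset": [-1, -0.8, 0], "yaw": -0.05, "claw": 0},
  ],
)

```text
time: 0.48
ee_pos: [0.2841, 0.3858, 0.2536]
tcp_rot: [180.0, 0.0, 164.7]
wrist_force: [-0.8, 0.0, -0.7]
opening: 0.0855
grasp_force: 0.0
```

```bash
python3 - <<'E'
import workcell
from h import *
o=get_obs();print(o['time'],o['q'].round(1) if hasattr(o['q'],'round') else o['q'],o['ee_pos'],o['tcp_rot'],getattr(workcell,'tip_extent',None),[k for k in dir(workcell) if k[0]!='_'])
E
```

```text
0.475 [53.6 -4.7  0.4 95.1 -0.  68.9] [0.28407614 0.38578605 0.25360638] [1.79999616e+02 2.54034177e-02 1.64732294e+02] 0.022 ['PlanningError', 'camera', 'camera_info', 'get_obs', 'job_done', 'tip_extent']
```

Request:
servo_tool(
  rows=[
    {"offset": [-0.45, -0.5, 0], "yaw": 0, "claw": 0},
    {"offset": [-0.9, -1, 0], "yaw": 0, "claw": 0},
    {"offset": [-0.9, -1, 0], "yaw": 0, "claw": 0},
  ],
)

```text
time: 0.85
ee_pos: [0.3448, 0.2666, 0.2533]
tcp_rot: [-180.0, 0.0, 164.7]
wrist_force: [-0.1, 0.6, 0.0]
opening: 0.0857
grasp_force: 0.0
```

Request:
servo_tool(
  rows=[
    {"offset": [-0.45, -0.5, 0], "yaw": 0, "claw": 0},
    {"offset": [-0.9, -1, 0], "yaw": 0, "claw": 0},
    {"offset": [-0.9, -1, 0], "yaw": 0, "claw": 0},
  ],
)

```text
time: 1.23
ee_pos: [0.4059, 0.1468, 0.253]
tcp_rot: [-180.0, -0.0, 164.7]
wrist_force: [0.6, -0.5, 0.4]
opening: 0.0855
grasp_force: 0.0
```

Request:
servo_tool(
  rows=[
    {"offset": [-0.45, -0.5, 0], "yaw": 0, "claw": 0},
    {"offset": [-0.9, -1, 0], "yaw": 0, "claw": 0},
    {"offset": [-0.9, -1, 0], "yaw": 0, "claw": 0},
  ],
)

```text
time: 1.6
ee_pos: [0.4669, 0.0273, 0.2526]
tcp_rot: [-180.0, -0.1, 164.8]
wrist_force: [-0.8, -0.0, -0.0]
opening: 0.0856
grasp_force: 0.0
```

Request:
servo_tool(
  rows=[
    {"offset": [-0.45, -0.5, 0], "yaw": -0.05, "claw": 0},
    {"offset": [-0.9, -1, 0], "yaw": -0.1, "claw": 0},
    {"offset": [-0.9, -1, 0], "yaw": -0.1, "claw": 0},
    {"offset": [-0.9, -1, 0], "yaw": -0.1, "claw": 0},
  ],
)

```text
time: 2.1
ee_pos: [0.5269, -0.0901, 0.2528]
tcp_rot: [180.0, -0.1, -177.1]
wrist_force: [0.2, 0.3, 0.6]
opening: 0.0855
grasp_force: 0.0
```

Request:
servo_tool(
  rows=[
    {"offset": [-0.3, -0.5, 0], "yaw": 0, "claw": 0},
    {"offset": [-0.6, -1, 0.2], "yaw": 0, "claw": 0},
    {"offset": [-0.6, -1, 0.2], "yaw": 0, "claw": 0},
    {"offset": [-0.6, -1, 0.2], "yaw": 0, "claw": 0},
  ],
)

```text
time: 2.6
ee_pos: [0.5916, -0.1861, 0.2335]
tcp_rot: [180.0, -0.0, -177.0]
wrist_force: [0.5, 0.6, -0.1]
opening: 0.0853
grasp_force: 0.0
```

```bash
python3 - <<'E'
from h import *
o=get_obs();print(o['time'],o['ee_pos'],o['tcp_rot']); snap('wrist','w1')
E
```

```text
2.6 [ 0.59164006 -0.18609796  0.23351588] [ 1.79963077e+02 -2.19508498e-02 -1.77006357e+02]
```

View pics/w1.png

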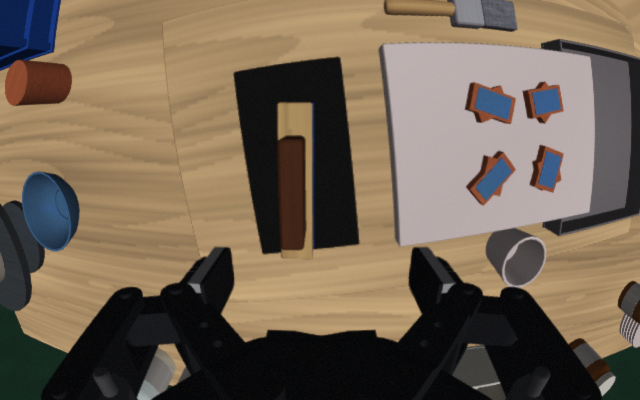

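The wrist view shows the grip's top face at about (284,137), (304,137), (282,249), (304,249), the mat corners at (235,72), (340,58), (263,253), (358,243), the shelf's near edge from (381,45) to (400,244), and the shards at (491,103), (545,101), (491,178), (547,170).

```bash
cat >> h.py <<'E'
from scipy.spatial.transform import Rotation as Ro
def wpix(uv,z,pos,rot):
    i=camera_info('wrist'); H=np.array(i['hand_eye']); R=Ro.from_euler('xyz',rot,degrees=True).as_matrix()
    out=[]
    for u,v in uv:
        a=np.array([u-i['cx'],v-i['cy']])/i['fx']; r=np.hypot(*a)
        c=np.array([a[0]/r*np.sin(r),-a[1]/r*np.sin(r),-np.cos(r)])
        o=R@H[:3,3]+pos; d=R@H[:3,:3]@c; out.append(o+d*(z-o[2])/d[2])
    return np.array(out)
E
python3 - <<'E'
from h import *
pos=np.array([.59164,-.1861,.2335]);rot=[179.963,-.022,-177.006]
im=cv2.imread('pics/w1.png')
c=im[125:262,225:365]; cv2.imwrite('pics/w1c.png',cv2.resize(c,None,fx=4,fy=4,interpolation=cv2.INTER_CUBIC))
f=lambda uv,z:print((wpix(uv,z,pos,rot)[:,:2]*1000).round(1).tolist())
f([(284,137),(304,137),(282,249),(304,249)],.0955)
f([(278,102),(313,102)],.046)
f([(235,72),(340,58),(263,253),(358,243)],.006)
f([(381,45),(400,244)],.08)
f([(491,103),(545,101),(491,178),(547,170)],.09)
E
```

```text
[[542.4, -219.8], [541.8, -203.1], [643.8, -219.4], [642.5, -199.2]]
[[511.1, -232.9], [509.9, -198.4]]
[[475.0, -289.7], [456.2, -172.3], [692.5, -253.6], [672.2, -136.5]]
[[455.1, -140.4], [640.4, -105.8]]
[[494.9, -32.8], [480.6, 35.9], [566.1, -23.0], [551.5, 50.3]]
```

View pics/w1c.png

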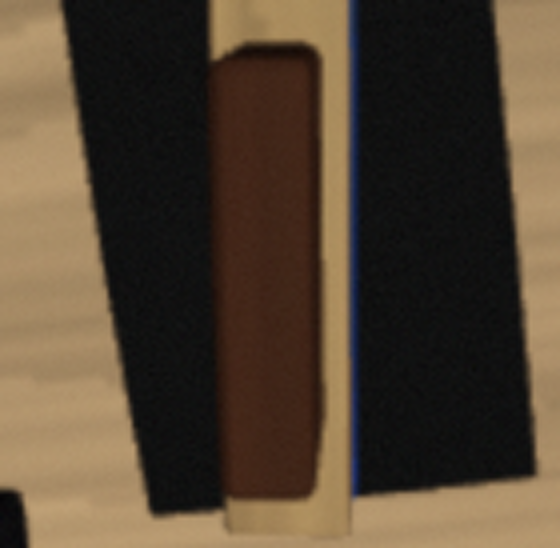

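The enlarged crop shows the grip's left edge from (278,139) to (281.5,249) and its right edge from (305,139) to (304,249). That puts the grip centre at about (593,-211) mm, yaw about 3°, which agrees with the depth measurement.

Request:
servo_tool(
  rows=[
    {"offset": [0, -0.25, 0], "yaw": 0, "claw": 0},
    {"offset": [0, -0.25, 0.5], "yaw": 0, "claw": 0},
    {"offset": [0, -0.25, 1], "yaw": 0, "claw": 0},
    {"offset": [0, -0.25, 1], "yaw": 0, "claw": 0},
  ],
)

```text
time: 3.15
ee_pos: [0.5909, -0.2125, 0.1303]
tcp_rot: [179.9, -0.3, -177.0]
wrist_force: [-0.1, 0.0, 0.7]
opening: 0.0856
grasp_force: 0.0
```

Request:
servo_tool(
  rows=[
    {"offset": [0, 0, 0.3], "yaw": 0, "claw": 0},
    {"offset": [0, 0, 0.5], "yaw": 0, "claw": 0},
    {"offset": [0, 0, 0.55], "yaw": 0, "claw": 0},
    {"offset": [0, 0, 0.55], "yaw": 0, "claw": 0},
  ],
)

```text
time: 3.65
ee_pos: [0.5933, -0.2132, 0.0793]
tcp_rot: [-180.0, 0.0, -177.0]
wrist_force: [-0.6, 1.1, 0.4]
opening: 0.0853
grasp_force: 0.0
```

Request:
servo_tool(
  rows=[
    {"offset": [0, 0.02, 0], "yaw": 0, "claw": 0.3},
    {"offset": [0, 0.02, 0], "yaw": 0, "claw": 0.6},
    {"offset": [0, 0.02, 0], "yaw": 0, "claw": 0.8},
    {"offset": [0, 0.02, 0], "yaw": 0, "claw": 1},
    {"offset": [0, 0.02, 0], "yaw": 0, "claw": 1},
    {"offset": [0, 0.02, 0], "yaw": 0, "claw": 1},
    {"offset": [0, 0.02, 0], "yaw": 0, "claw": 1},
    {"offset": [0, 0.02, 0], "yaw": 0, "claw": 1},
  ],
  squeeze=60,
)

```text
time: 4.65
ee_pos: [0.593, -0.2111, 0.0784]
tcp_rot: [-180.0, 0.0, -177.1]
wrist_force: [0.2, -0.8, 1.4]
opening: 0.0214
grasp_force: 62.6
```

Request:
servo_tool(
  rows=[
    {"offset": [0, 0, -0.2], "yaw": 0, "claw": 1},
    {"offset": [0, 0, -0.5], "yaw": 0, "claw": 1},
    {"offset": [0, 0, -0.8], "yaw": 0, "claw": 1},
    {"offset": [0, 0, -1], "yaw": 0, "claw": 1},
    {"offset": [0, 0, -1], "yaw": 0, "claw": 1},
  ],
)

```text
time: 5.28
ee_pos: [0.5935, -0.2113, 0.1808]
tcp_rot: [-179.9, 0.2, -177.1]
wrist_force: [-0.2, 0.7, -2.0]
opening: 0.0215
grasp_force: 62.3
```

Request:
servo_tool(
  rows=[
    {"offset": [0.1, 0.2, -0.3], "yaw": 0, "claw": 1},
    {"offset": [0.2, 0.5, -0.3], "yaw": -0.02, "claw": 1},
    {"offset": [0.4, 0.8, -0.3], "yaw": -0.038, "claw": 1},
    {"offset": [0.47, 1, -0.3], "yaw": -0.038, "claw": 1},
    {"offset": [0.47, 1, -0.3], "yaw": -0.038, "claw": 1},
    {"offset": [0.47, 1, -0.3], "yaw": -0.038, "claw": 1},
  ],
)

```text
time: 6.02
ee_pos: [0.5412, -0.114, 0.208]
tcp_rot: [-180.0, -0.0, -170.2]
wrist_force: [-0.0, -0.6, -2.0]
opening: 0.0213
grasp_force: 62.4
```

```bash
python3 - <<'E'
from h import *
o=get_obs();print(o['time'],o['ee_pos'],o['tcp_rot'],o['wrist_force'],o['torque']); snap('wrist','w2')
E
```

```text
6.025 [ 0.54115005 -0.11395709  0.20799271] [-1.79988052e+02 -9.48735798e-03 -1.70249177e+02] [-0.00284072 -0.63168011 -1.99310138] [-0.035699  -0.0357176  0.0188808]
```

View pics/w2.png

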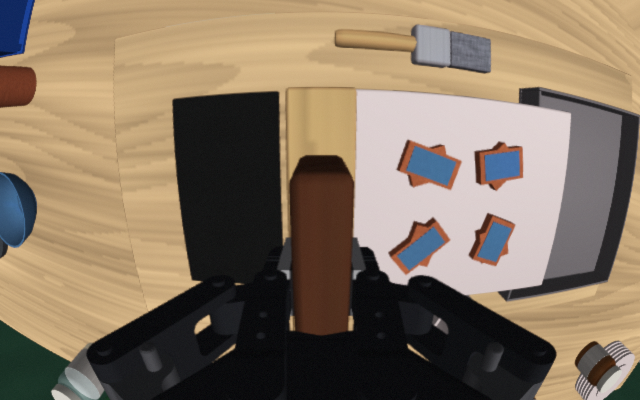

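The wrist view shows the scraper hanging straight at (322,200) over the shelf's edge, with all four shards clear to its right (429,165), (499,164), (419,245), (493,240). Next I lower it.

Request:
servo_tool(
  rows=[
    {"offset": [-0.03, 0.25, 0], "yaw": 0, "claw": 1},
    {"offset": [-0.03, 0.25, 0.2], "yaw": 0, "claw": 1},
    {"offset": [-0.03, 0.25, 0.4], "yaw": 0, "claw": 1},
    {"offset": [-0.03, 0.25, 0.43], "yaw": 0, "claw": 1},
    {"offset": [-0.03, 0.25, 0.43], "yaw": 0, "claw": 1},
    {"offset": [-0.03, 0.25, 0.43], "yaw": 0, "claw": 1},
  ],
)

```text
time: 6.82
ee_pos: [0.54, -0.0888, 0.1662]
tcp_rot: [-180.0, 0.1, -170.2]
wrist_force: [1.1, -0.1, -2.4]
opening: 0.0213
grasp_force: 62.2
```

Request:
servo_tool(
  rows=[
    {"offset": [0, 0, 0.02], "yaw": 0, "claw": 1},
    {"offset": [0, 0, 0.04], "yaw": 0, "claw": 1},
    {"offset": [0, 0, 0.06], "yaw": 0, "claw": 1},
    {"offset": [0, 0, 0.07], "yaw": 0, "claw": 1},
    {"offset": [0, 0, 0.07], "yaw": 0, "claw": 1},
  ],
)

```text
time: 7.45
ee_pos: [0.5394, -0.0885, 0.1582]
tcp_rot: [180.0, -0.0, -170.2]
wrist_force: [-0.6, 0.6, -1.8]
opening: 0.0218
grasp_force: 62.2
```

Request:
servo_tool(
  rows=[
    {"offset": [0, 0, 0.01], "yaw": 0, "claw": 1},
    {"offset": [0, 0, 0.02], "yaw": 0, "claw": 1},
    {"offset": [0, 0, 0.03], "yaw": 0, "claw": 1},
    {"offset": [0, 0, 0.03], "yaw": 0, "claw": 1},
    {"offset": [0, 0, 0.03], "yaw": 0, "claw": 1},
  ],
)

```text
time: 8.07
ee_pos: [0.5395, -0.0885, 0.1553]
tcp_rot: [-180.0, -0.0, -170.2]
wrist_force: [-0.1, -0.6, -1.1]
opening: 0.0215
grasp_force: 62.2
```

Request:
servo_tool(
  rows=[
    {"offset": [0, 0, 0.01], "yaw": 0, "claw": 1},
    {"offset": [0, 0, 0.02], "yaw": 0, "claw": 1},
    {"offset": [0, 0, 0.02], "yaw": 0, "claw": 1},
    {"offset": [0, 0, 0.02], "yaw": 0, "claw": 1},
  ],
)

```text
time: 8.57
ee_pos: [0.5395, -0.0885, 0.1533]
tcp_rot: [180.0, -0.0, -170.2]
wrist_force: [-0.3, -0.4, -2.1]
opening: 0.0215
grasp_force: 62.2
```

Request:
servo_tool(
  rows=[
    {"offset": [0, 0, 0.01], "yaw": 0, "claw": 1},
    {"offset": [0, 0, 0.02], "yaw": 0, "claw": 1},
    {"offset": [0, 0, 0.02], "yaw": 0, "claw": 1},
    {"offset": [0, 0, 0.02], "yaw": 0, "claw": 1},
  ],
)

```text
time: 9.07
ee_pos: [0.5396, -0.0885, 0.1516]
tcp_rot: [-180.0, 0.0, -170.2]
wrist_force: [-0.5, -0.9, 1.4]
opening: 0.0214
grasp_force: 63.0
```

Request:
servo_tool(
  rows=[
    {"offset": [0, 0, 0.01], "yaw": 0, "claw": 1},
    {"offset": [0, 0, 0.02], "yaw": 0, "claw": 1},
    {"offset": [0, 0, 0.02], "yaw": 0, "claw": 1},
    {"offset": [0, 0, 0.02], "yaw": 0, "claw": 1},
  ],
)

```text
time: 9.57
ee_pos: [0.5396, -0.0886, 0.1499]
tcp_rot: [-180.0, 0.0, -170.2]
wrist_force: [-1.9, 0.5, 6.8]
opening: 0.0212
grasp_force: 63.7
```

Touch felt at TCP z of about 0.1525, with about 9 N of contact now. Next comes the wipe.

Request:
servo_tool(
  rows=[
    {"offset": [0, 0.06, 0], "yaw": 0, "claw": 1},
    {"offset": [0, 0.12, 0], "yaw": 0, "claw": 1},
    {"offset": [0, 0.18, 0], "yaw": 0, "claw": 1},
    {"offset": [0, 0.24, 0], "yaw": 0, "claw": 1},
    {"offset": [0, 0.3, 0], "yaw": 0, "claw": 1},
    {"offset": [0, 0.36, 0], "yaw": 0, "claw": 1},
    {"offset": [0, 0.42, 0], "yaw": 0, "claw": 1},
    {"offset": [0, 0.48, 0], "yaw": 0, "claw": 1},
    {"offset": [0, 0.54, 0], "yaw": 0, "claw": 1},
    {"offset": [0, 0.6, 0], "yaw": 0, "claw": 1},
  ],
)

```text
time: 10.82
ee_pos: [0.5301, -0.0301, 0.1502]
tcp_rot: [-179.9, 0.1, -170.2]
wrist_force: [0.7, -5.0, 6.6]
opening: 0.0216
grasp_force: 63.3
```

Request:
servo_tool(
  rows=[
    {"offset": [0, 0.07, 0], "yaw": 0, "claw": 1},
    {"offset": [0, 0.14, 0], "yaw": 0, "claw": 1},
    {"offset": [0, 0.21, 0], "yaw": 0, "claw": 1},
    {"offset": [0, 0.28, 0], "yaw": 0, "claw": 1},
    {"offset": [0, 0.35, 0], "yaw": 0, "claw": 1},
    {"offset": [0, 0.42, 0], "yaw": 0, "claw": 1},
    {"offset": [0, 0.49, 0], "yaw": 0, "claw": 1},
    {"offset": [0, 0.56, 0], "yaw": 0, "claw": 1},
    {"offset": [0, 0.63, 0], "yaw": 0, "claw": 1},
    {"offset": [0, 0.7, 0], "yaw": 0, "claw": 1},
  ],
)

```text
time: 12.08
ee_pos: [0.5181, 0.039, 0.1502]
tcp_rot: [-179.9, 0.1, -170.2]
wrist_force: [1.6, -5.4, 6.8]
opening: 0.0214
grasp_force: 63.3
```

```bash
python3 - <<'E'
from h import *
o=get_obs();print(o['time'],o['ee_pos'],o['tcp_rot'],o['wrist_force'],o['torque']); snap('wrist','w3')
E
```

```text
12.075 [0.51812767 0.03899087 0.15016287] [-1.79869081e+02  1.15953233e-01 -1.70248893e+02] [ 1.64366244 -5.3635146   6.8387934 ] [-1.18962501e+00 -1.20619978e-01  9.72456646e-04]
```

View pics/w3.png

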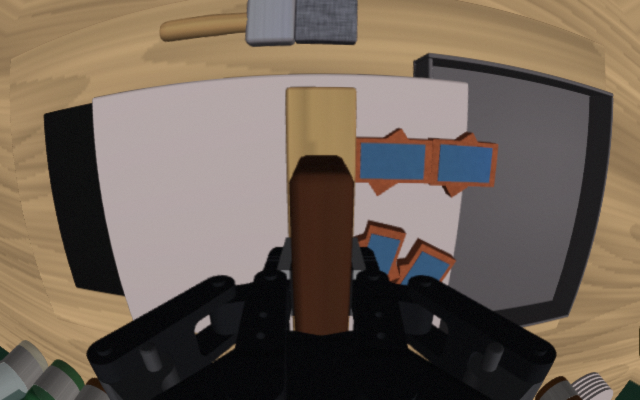

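The shards are being pushed in pairs ahead of the sole. The upper pair is at (393,160) and (465,163), already overhanging the edge, and the lower pair is at (381,250) and (425,265).

Request:
servo_tool(
  rows=[
    {"offset": [0, 0.06, 0], "yaw": 0, "claw": 1},
    {"offset": [0, 0.12, 0], "yaw": 0, "claw": 1},
    {"offset": [0, 0.18, 0], "yaw": 0, "claw": 1},
    {"offset": [0, 0.24, 0], "yaw": 0, "claw": 1},
    {"offset": [0, 0.3, 0], "yaw": 0, "claw": 1},
    {"offset": [0, 0.36, 0], "yaw": 0, "claw": 1},
    {"offset": [0, 0.42, 0], "yaw": 0, "claw": 1},
    {"offset": [0, 0.48, 0], "yaw": 0, "claw": 1},
    {"offset": [0, 0.54, 0], "yaw": 0, "claw": 1},
    {"offset": [0, 0.6, 0], "yaw": 0, "claw": 1},
    {"offset": [0, 0.66, 0], "yaw": 0, "claw": 1},
    {"offset": [0, 0.72, 0], "yaw": 0, "claw": 1},
  ],
)

```text
time: 13.62
ee_pos: [0.5059, 0.1101, 0.1501]
tcp_rot: [-179.9, 0.1, -170.2]
wrist_force: [1.8, -3.8, 6.8]
opening: 0.0218
grasp_force: 63.3
```

Request:
servo_tool(
  rows=[
    {"offset": [0, 0.05, 0], "yaw": 0, "claw": 1},
    {"offset": [0, 0.1, 0], "yaw": 0, "claw": 1},
    {"offset": [0, 0.15, 0], "yaw": 0, "claw": 1},
    {"offset": [0, 0.2, 0], "yaw": 0, "claw": 1},
    {"offset": [0, 0.2, 0], "yaw": 0, "claw": 1},
    {"offset": [0, 0.2, 0], "yaw": 0, "claw": 1},
  ],
)

```text
time: 14.38
ee_pos: [0.5024, 0.1301, 0.1501]
tcp_rot: [-180.0, 0.1, -170.2]
wrist_force: [0.9, -2.0, 6.3]
opening: 0.0214
grasp_force: 63.5
```

```bash
python3 - <<'E'
from h import *
o=get_obs();print(o['time'],o['ee_pos'],o['tcp_rot'],o['wrist_force'],o['torque']); a,_=snap('wrist','w4'); b,_=snap('scene','s4')
c=np.hstack([a[20:380,200:],cv2.resize(b[120:320,230:510],(360,360))]) 
cv2.imwrite('pics/c4.png',c[:,:,::-1])
E
```

```text
14.375 [0.5023815  0.1301455  0.15005147] [-1.79962488e+02  1.08898877e-01 -1.70223088e+02] [ 0.85822293 -2.04606834  6.29595187] [-0.45420646  0.02597701 -0.01682165]
```

View pics/c4.png

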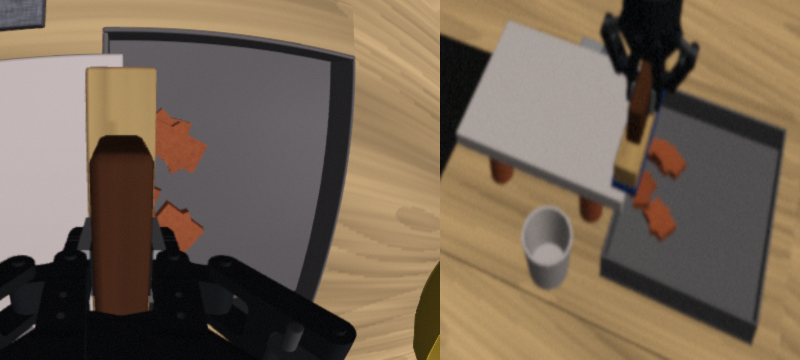

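The scraper is at the edge. Three shards are visible in the tray: right panel at (668,158), (645,190) and (658,218). The fourth is probably hidden. I'll lift and check.

Request:
servo_tool(
  rows=[
    {"offset": [0, 0, -0.2], "yaw": 0, "claw": 1},
    {"offset": [0, 0, -0.5], "yaw": 0, "claw": 1},
    {"offset": [0, 0, -0.6], "yaw": 0, "claw": 1},
    {"offset": [0, -0.3, -0.6], "yaw": 0, "claw": 1},
    {"offset": [-0.02, -0.6, -0.6], "yaw": 0, "claw": 1},
    {"offset": [-0.04, -1, -0.6], "yaw": 0, "claw": 1},
    {"offset": [-0.04, -1, -0.6], "yaw": 0, "claw": 1},
  ],
)

```text
time: 15.35
ee_pos: [0.5228, 0.0305, 0.208]
tcp_rot: [-180.0, -0.1, -170.4]
wrist_force: [0.2, 0.7, -1.8]
opening: 0.0213
grasp_force: 62.4
```

```bash
python3 - <<'E'
from h import *
o=get_obs();print(o['time'],o['ee_pos'],o['tcp_rot'],o['wrist_force']); a,_=snap('wrist','w5'); b,_=snap('scene','s5')
c=np.hstack([a[0:360,200:],cv2.resize(b[120:320,230:510],(360,360))]) 
cv2.imwrite('pics/c5.png',c[:,:,::-1])
E
```

```text
15.35 [0.5227988  0.03045928 0.20798404] [-1.79991108e+02 -8.95093303e-02 -1.70372302e+02] [ 0.15255621  0.65176271 -1.84425407]
```

View pics/c5.png

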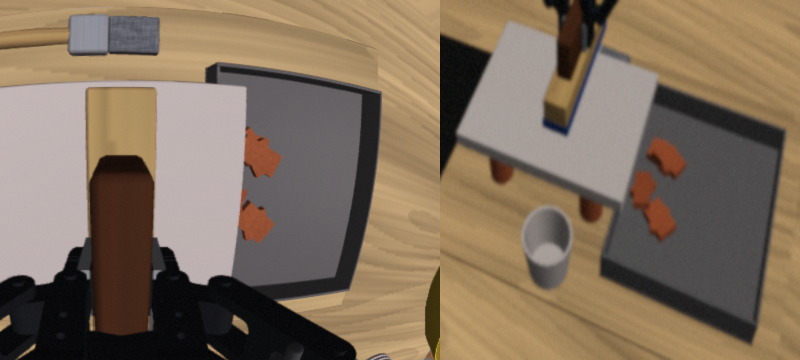

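The shelf is clear and three shards are in the tray. The fourth isn't seen yet, so I'll check it from the side camera. Returning the scraper now.

Request:
servo_tool(
  rows=[
    {"offset": [0, -0.4, 0], "yaw": 0, "claw": 1},
    {"offset": [-0.03, -0.8, 0], "yaw": 0, "claw": 1},
    {"offset": [-0.06, -1, 0], "yaw": 0, "claw": 1},
    {"offset": [-0.06, -1, 0], "yaw": 0, "claw": 1},
  ],
)

```text
time: 15.95
ee_pos: [0.5458, -0.0652, 0.2087]
tcp_rot: [180.0, -0.0, -170.3]
wrist_force: [-1.3, 0.4, -1.3]
opening: 0.021
grasp_force: 62.2
```

Request:
servo_tool(
  rows=[
    {"offset": [0, -0.4, 0], "yaw": 0, "claw": 1},
    {"offset": [-0.03, -0.8, 0], "yaw": 0, "claw": 1},
    {"offset": [-0.06, -1, 0], "yaw": 0, "claw": 1},
    {"offset": [-0.06, -1, 0], "yaw": 0, "claw": 1},
  ],
)

```text
time: 16.45
ee_pos: [0.5688, -0.1625, 0.2088]
tcp_rot: [180.0, -0.0, -170.2]
wrist_force: [-0.4, -0.1, -1.8]
opening: 0.021
grasp_force: 62.2
```

```bash
python3 - <<'E'
from h import *
o=get_obs();print(o['time'],o['ee_pos'],o['tcp_rot'],o['wrist_force']); a,d=snap('side','d6'); b,_=snap('scene','s6')
c=np.hstack([cv2.resize(a[240:400,250:440],(380,320)),cv2.resize(b[150:310,340:510],(340,320),interpolation=cv2.INTER_CUBIC)])
cv2.imwrite('pics/c6.png',c[:,:,::-1])
E
```

```text
16.45 [ 0.56875045 -0.16248774  0.20882582] [ 1.79960279e+02 -3.52787020e-02 -1.70248432e+02] [-0.39551823 -0.14117059 -1.76556944]
```

View pics/c6.png

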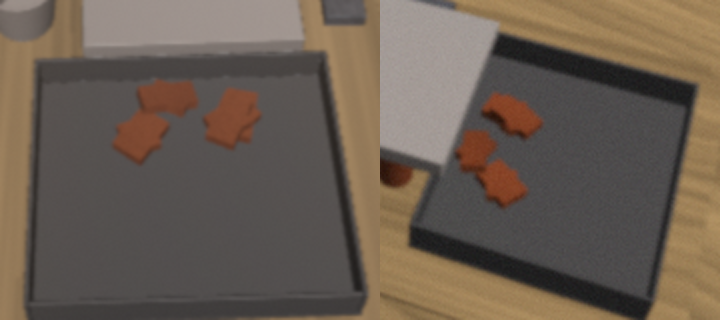

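The side view shows shards in the tray at (167,97), (141,135) and a pile at (232,118) that looks like two stacked. I'll check its height from depth.

```bash
python3 - <<'E'
from h import *
im=cv2.imread('pics/d6.png').astype(int); d=np.load('pics/d6.npy'); P=cloud('side',d)
m=(im[...,2]-im[...,0]>40)&(d>0); m[:278]=0; m[330:]=0; m[:,:280]=0; m[:,400:]=0
k,l,st,c=cv2.connectedComponentsWithStats(m.astype(np.uint8))
for j in range(1,k):
    if st[j,4]>40: print(st[j],np.percentile(P[l==j][:,2],[5,25,50,75,95]).round(4))
print('floor',P[350,340])
E
```

```text
[307 280  42  42 873] [0.0172 0.0205 0.0224 0.0259 0.03  ]
[352 284  29  31 580] [0.0186 0.025  0.0301 0.0314 0.033 ]
floor [0.49765889 0.25768155 0.01175121]
```

Request:
servo_tool(
  rows=[
    {"offset": [0.01, -0.2, 0], "yaw": 0, "claw": 1},
    {"offset": [0.01, -0.5, 0], "yaw": 0, "claw": 1},
    {"offset": [0.01, -0.5, 0.3], "yaw": 0, "claw": 1},
    {"offset": [0.01, -0.5, 0.6], "yaw": 0, "claw": 1},
    {"offset": [0.01, -0.5, 0.9], "yaw": 0, "claw": 1},
    {"offset": [0.01, -0.5, 1], "yaw": 0, "claw": 1},
    {"offset": [0.01, -0.5, 1], "yaw": 0, "claw": 1},
    {"offset": [0.01, -0.5, 1], "yaw": 0, "claw": 1},
  ],
)

```text
time: 17.55
ee_pos: [0.5767, -0.2123, 0.1109]
tcp_rot: [-179.9, 0.1, -170.2]
wrist_force: [0.3, -0.7, -1.3]
opening: 0.0213
grasp_force: 62.3
```

The pile stands 20 mm above the tray floor, so it is two stacked shards and all four are in the tray. Next I set the scraper down gently.

Request:
servo_tool(
  rows=[
    {"offset": [0, 0, 0.1], "yaw": 0, "claw": 1},
    {"offset": [0, 0, 0.2], "yaw": 0, "claw": 1},
    {"offset": [0, 0, 0.25], "yaw": 0, "claw": 1},
    {"offset": [0, 0, 0.28], "yaw": 0, "claw": 1},
    {"offset": [0, 0, 0.28], "yaw": 0, "claw": 1},
    {"offset": [0, 0, 0.28], "yaw": 0, "claw": 1},
  ],
)

```text
time: 18.3
ee_pos: [0.5762, -0.2121, 0.0816]
tcp_rot: [-180.0, 0.0, -170.2]
wrist_force: [1.0, -0.7, -1.9]
opening: 0.021
grasp_force: 62.4
```

Request:
servo_tool(
  rows=[
    {"offset": [0, 0, 0.01], "yaw": 0, "claw": 1},
    {"offset": [0, 0, 0.02], "yaw": 0, "claw": 1},
    {"offset": [0, 0, 0.02], "yaw": 0, "claw": 1},
  ],
)

```text
time: 18.68
ee_pos: [0.5761, -0.2121, 0.0793]
tcp_rot: [-180.0, 0.0, -170.2]
wrist_force: [-0.1, -1.1, -2.4]
opening: 0.0212
grasp_force: 62.4
```

Request:
servo_tool(
  rows=[
    {"offset": [0, 0, 0.01], "yaw": 0, "claw": 1},
    {"offset": [0, 0, 0.015], "yaw": 0, "claw": 1},
    {"offset": [0, 0, 0.015], "yaw": 0, "claw": 1},
  ],
)

```text
time: 19.05
ee_pos: [0.5761, -0.2121, 0.0781]
tcp_rot: [-180.0, 0.0, -170.2]
wrist_force: [-1.2, -0.2, 2.3]
opening: 0.0212
grasp_force: 63.0
```

Request:
servo_tool(
  rows=[
    {"offset": [0, 0, 0], "yaw": 0, "claw": 0.8},
    {"offset": [0, 0, 0], "yaw": 0, "claw": 0.6},
    {"offset": [0, 0, 0], "yaw": 0, "claw": 0.4},
    {"offset": [0, 0, 0], "yaw": 0, "claw": 0.2},
    {"offset": [0, 0, 0], "yaw": 0, "claw": 0},
    {"offset": [0, 0, 0], "yaw": 0, "claw": 0},
    {"offset": [0, 0, 0], "yaw": 0, "claw": 0},
    {"offset": [0, 0, 0], "yaw": 0, "claw": 0},
  ],
)

```text
time: 20.05
ee_pos: [0.576, -0.2121, 0.0778]
tcp_rot: [180.0, -0.0, -170.2]
wrist_force: [0.1, 0.2, 0.0]
opening: 0.0855
grasp_force: 0.0
```

Request:
servo_tool(
  rows=[
    {"offset": [0, 0, -0.2], "yaw": 0, "claw": 0},
    {"offset": [0, 0, -0.5], "yaw": 0, "claw": 0},
    {"offset": [0, 0, -1], "yaw": 0, "claw": 0},
    {"offset": [0, 0, -1], "yaw": 0, "claw": 0},
    {"offset": [0, 0, -1], "yaw": 0, "claw": 0},
  ],
)

```text
time: 20.68
ee_pos: [0.5761, -0.2121, 0.1775]
tcp_rot: [180.0, 0.0, -170.2]
wrist_force: [-0.5, -0.3, -0.4]
opening: 0.0857
grasp_force: 0.0
```

```bash
python3 - <<'E'
from h import *
o=get_obs();print(o['time'],o['ee_pos'],o['wrist_force'],o['opening']); a,_=snap('wrist','w7'); b,_=snap('scene','s7')
c=np.hstack([cv2.resize(a,(480,300)),cv2.resize(b[100:320,150:470],(320,300))]) [:, :800]
cv2.imwrite('pics/c7.png',c[:,:,::-1])
E
```

```text
20.675 [ 0.57606152 -0.2120913   0.17746967] [-0.52524864 -0.30896372 -0.36789271] 0.08572547921044986
```

View pics/c7.png

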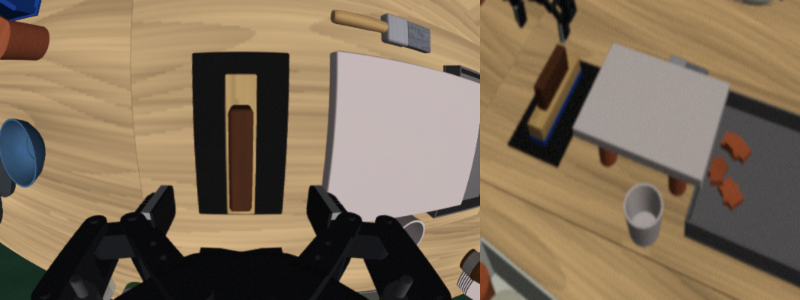

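The scraper stands upright and centred on the mat (240,145), the shelf is empty, the shards are in the tray, and the cup and brush are undisturbed. Handing in.

```bash
python3 -c "
from workcell import *
print(job_done())"
```

```text
the job is handed in; nothing more can be done
None
```

The job is handed in at about 21 s: all four shards are in the tray, two of them stacked (judged from depth height), the scraper is upright on its mat and released, and the cup and brush were not touched.

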